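# Feed a sample carrier into the shielded counter with the push stick

## Task

Using the push stick and never the gripper itself, feed the sample carrier in under the guard flap of the shielded counter until you feel it come up solid against the depth stop inside, pushing gently (20 N would damage the seating contact). Then draw the stick out so that the flap hangs shut behind the carrier, and lay the stick flat on the bench clear of the counter, leaving the other things where they are.

Things in the scene. Friction and masses are not known exactly. Their poses are not given: they have to be found in the camera images.
- counter: Shielded sample counter, fixed: grey block 158 mm deep (x), 120 wide (y), 96 high, a round detector head on top (to 154), and in front a steel loading plate 90 mm wide, top 8 mm over the bench, reaching 124 mm from the front face towards the robot. Origin: on the bench under the centre of the front face; x points into the opening (feed direction), z up.
- port (a point): On the loading plate's top, in the plane of the front face, centre of the opening; axes as the counter. The opening is 53 mm wide, 30 mm high, and leads into a straight tunnel of that width, floor level with the plate. Two rails 12 mm high on the plate funnel from 67 mm apart, 33 mm in front of the face, to the tunnel's width.
- guard_flap (a joint): Steel guard flap hinged above the opening, 8 mm inside; rad, 0 hangs shut, grows inward (to 1.35); swings only inward, falls shut by its weight. Its two side legs ride on the carrier's side walls; between them a cut-out 39 mm wide, 23 mm high over the plate lets the stick pass. It drops once the carrier's rear edge is 32 mm inside the face.
- seat_contact (a joint): Sprung seating contact in the rigid depth stop, out of sight in the tunnel: m, 0 free, about 0.004 when the carrier is home against the stop (1 N; friction holds the carrier there); read to a millimetre or two only. The stop is set anywhere over 28 mm: the home carrier's origin is 68 to 96 mm inside the face. At the stop the force rises steeply.
- carrier: Sample carrier: aluminium tray 58 mm long (x), 50 mm wide (y), 12 mm high, a round steel dish in it, loose on the loading plate in front of the opening. Origin: centre of its underside; x points towards the opening. 0.18 to 0.34 kg. Drag is 1 to 6 N, higher once its front edge is 50 mm inside, where a spring shoe in the tunnel's left wall presses on it.
- post (a point): Axis of the carrier's drive post, at mid height: an upright round post 14 mm in diameter and 16 mm high that stands out behind the carrier's rear edge, 38 mm behind the carrier's origin (-x). The stick pushes here.
- push_stick: Push stick lying flat on the bench: black handle 24 mm wide, 16 mm high, from 95 mm behind to 35 mm ahead of the origin; then a grey shank 20 mm wide, 10 mm high that ends in an open V mouth (90 degrees, 36 mm over the prongs) at +x. Underside all at one level. Origin: on the underside, at the centre of mass, where to grip it across the handle (its y). 0.11 kg.
- mouth (a point): Where the post's axis sits when the post is seated in the stick's V mouth: 136 mm ahead of the stick's origin on its centre line, 5 mm over its underside.
- pipette: Bystander: white pipette 220 mm long lying flat on the bench; origin under its middle.
- sample_cup: Bystander: white lidded sample cup, 64 mm wide, 70 mm high; origin under its centre.
- timer: Bystander: flat white timer, 62 x 62 x 22 mm; origin under its centre.
- saline: Bystander: white plastic bottle, 48 mm wide, 105 mm high; origin under its centre.

How it is judged:
On the way, in this order (a step that is already met when the one before it is completed fails the run):
1. the carrier is fed in under the guard flap, lifting it (value of joint guard_flap above 0.3 rad and x of carrier in the frame of port above 0 m), for 0.05 s.
2. the carrier is fully home on the depth stop (value of joint seat_contact above 0.0025 m and x of carrier in the frame of port above 0.055 m), for 0.2 s.
At the end, for the whole second after the job is handed in: Carrier at rest against the depth stop (seating contact pressed over 2.5 mm of about 4), guard flap hanging shut (under 0.15 rad), push stick flat and still on the bench (underside under 5 mm high), not touching the counter, its mouth over 50 mm from the opening (all of step 2 and value of joint guard_flap below 0.15 rad and height (world z) of push_stick below 0.005 m and angle between push_stick's own z axis and vertical below 0.1 rad and linear speed of push_stick below 0.02 m/s and horizontal distance between mouth and counter above 0.05 m and linear speed of carrier below 0.01 m/s and contact force between push_stick and counter below 0.2 N).
It fails at once if the stick pressed on the carrier with 20 N or more (contact force between push_stick and carrier above 20 N).
It fails at once if the gripper or arm touched the carrier (contact force between any of the fingers, the arm and carrier above 0.5 N).
It fails at once if a bystander (pipette, cup, timer, bottle) was shoved more than 30 mm or knocked over (distance of any of pipette, sample_cup, timer, saline from where it was at the start of the episode above 0.03 m or angle between any of pipette, sample_cup, timer, saline's own z axis and vertical above 0.4 rad).
It also fails if it takes over 53 s, if anything falls off the work surface, if the arm or the gripper's body presses on something with over 40 N, if the wrist force passes 120 N, or if a joint passes its speed limit or range.

## Robot

A 7-joint arm with a two-finger parallel gripper is mounted at the origin on a cart in front of the work surface, level with it; the furniture and walls round the work are solid. World frame = base frame: x ahead of the robot, y to its left, z up, the work surface at z = 0. Lengths are in m, angles in rad, forces in N, time in s.
With the tool pointing down it reaches from about 0.425 to 0.95 m from the base axis. Payload 16.7 kg.
Tool frame: the origin (TCP) lies between the finger pads; the fingertips stand 25 mm ahead of it and the grasp point (between the pads) lies 6 mm ahead of it; z points along the fingers, y is the line along which they close (so a half turn about z gives the same grasp; the last joint's range is limited). The gripper opens to 94 mm and grips with 3 to 60 N. Pads are 16 mm wide; open, the fingers measure 119 mm over their backs; the gripper's body (75 mm by 177 mm) begins 78 mm behind the grasp point.
Start: joints at [-1.317, 0.426, 0.074, 1.606, -0.034, 1.111, -0.067], TCP at [0.265, 0.621, 0.23] pointing down, gripper open.
Joint ranges: [-2.85, 2.85], [-0.5, 2.14], [-1.23, 1.37], [0.21, 2.46], [-1.02, 4.16], [0.16, 2.05], [-2.73, 2.73]. Speed limits (rad/s): [1.89, 1.89, 2.39, 2.39, 3.01, 3.01, 3.01].

## Interface

Orientations are given as [roll, pitch, yaw] about the fixed x, y, z axes, in that order (R = Rz(yaw) Ry(pitch) Rx(roll)).
In Python, from plant import ctrl, eyes, ticket, spotter gives the robot as it stands.
- The arm moves only by the tool play_rows, never from a script. Its argument "rows" is a list of rows, each an object with "fingers": the finger opening in mm, from 0 to 94; "delta_pos": the shift along the world's x, y, z in mm, a list of three; "dr": the turn, a rotation vector about the world's x, y, z in rad, a list of three. In form: [{"fingers": fingers, "delta_pos": [x, y, z], "dr": [ax, ay, az]}, ...]. A call has 1 to 10 rows; each row shifts and turns the commanded pose from where the row before left it; what a row does not reach is not made up. A row lasts 1/8 s, in which the tool goes at most 62.5 mm and 10.7 degrees, less where a joint would pass 70% of its speed; a pose out of reach is approached as far as the arm can. A call with a gripper value outside its range is refused whole. The fingers move at their own pace and stop on an object; "squeeze" is the grip in N (left out, the last holds). Time passes only in rows, so rows that do not move let the fingers close. It gives the time, the measured TCP pose, the force, the opening and the grip force at its end, in the units of the state.
- ctrl.get_state(): the state, without advancing time (a new reading comes with each control period).
- eyes.snapshot(name): name is "scene" or "top" or "wrist"; returns the picture (384x512x3 uint8, blue, green, red); there is no depth.
- eyes.get_calibration(name): a dict with "intrinsics" (3x3 intrinsics, pixels), "position" and "attitude" of the camera in the world. Camera axes: x right, y down, z forward; pixel columns grow to the right and rows downward; lengths in m; the calibration is good to about 2 mm. The wrist camera is an equidistant fisheye: a pixel r from the principal point sees the ray r / f radians off the axis. A picture is of the moment at which its call begins: read the wrist's pose just before it. get_calibration takes no time and is no camera call; for the wrist camera it gives the pose at the moment of the call.
- ticket.job_done(): hands the job in; it is judged then, once.
Trained networks look in the newest picture that a camera, given by its name, has taken for a name from the list of things; names that differ only in an ending like _2 or _b are one class to them, and where a whole thing is asked for, a point or a joint stands for the part that bears it (a point fixed in the world has none). Each returns a list of dicts, best first, with "score" (0 to 1); they miss things now and then, are a little off and sometimes report something else, mostly with a low value. They report only what shows in the picture. A call takes as long as a camera call.
- spotter.masks_of(camera, label): "pixels" (384x512 bool, what is visible of it) and "box" ([left, top, right, bottom] in pixels, round what is visible of it).
The state is a dict: "time_s": time; "joint_positions": joint angles; "joint_vel": joint speeds; "tau": joint torques, N m; "tcp_pos": TCP position; "eef_rot": TCP orientation; "ft_force": force on the tool from outside, world axes, zero at the start; "moment": the same for the moment, N m; "grip_width": finger opening in m; "finger_force": force on a finger pad.
Only numpy, scipy, OpenCV 4.12 (cv2) and the standard library are available. Lean on these libraries where they do the work, as an engineer would, in place of code of your own. Each camera call takes 0.05 s, during which the arm holds its last target. There are 200 camera calls.

## Working session

There is one attempt and no reset: what is moved stays moved. The work goes in short steps, Python scripts to look and compute and a tool call to move; the robot and the scene stay as the last step left them, time stands still between calls to the robot, and variables do not carry over. Pictures are saved under pics/ and viewed, at most 10 in all, crops included, and the job is handed in when it is done.

Besides the shell and the picture viewer there is one more tool, called after ">>>" in YAML: its name, and indented under it one key for each argument. play_rows: Moves the arm, as the interface text tells. Its arguments: {"type":"object","properties":{"rows":{"type":"array","items":{"type":"object","properties":{"fingers":{"type":"number"},"delta_pos":{"type":"array","items":{"type":"number"}},"dr":{"type":"array","items":{"type":"number"}}}}},"squeeze":{"type":"number"}},"required":["rows"]}

```bash
mkdir -p pics; ls; cat > h.py <<'E'
import numpy as np, cv2
from plant import ctrl, eyes, ticket, spotter
from scipy.spatial.transform import Rotation as R
def cal(n):
    c=eyes.get_calibration(n); A=np.array(c["attitude"],float)
    if A.shape!=(3,3): A=R.from_euler('xyz',A).as_matrix() if A.size==3 else R.from_quat(A).as_matrix()
    return np.array(c["intrinsics"]),np.array(c["position"]),A
def unproj(n,px,z,c=None):
    K,p,A=c or cal(n); px=np.atleast_2d(px).astype(float)
    d=np.c_[(px[:,0]-K[0,2])/K[0,0],(px[:,1]-K[1,2])/K[1,1],np.ones(len(px))]
    if n=="wrist":
        r=np.hypot(d[:,0],d[:,1])+1e-12; s=np.sin(r)/r
        d=np.c_[d[:,0]*s,d[:,1]*s,np.cos(r)]
    w=d@A.T; t=(z-p[2])/w[:,2]
    return p+w*t[:,None]
E
python3 - <<'E'
from h import *
for n in("scene","top"):
    print(n,eyes.get_calibration(n))
    cv2.imwrite(f"pics/{n}0.png",eyes.snapshot(n))
    for l in "counter carrier push_stick pipette sample_cup timer saline guard_flap".split():
        r=spotter.masks_of(n,l)
        for q in r[:2]: print(l,round(q["score"],2),q["box"])
print(ctrl.get_state())
E
```

```text
pics
scene {'intrinsics': array([[399.0945469 ,   0.        , 255.94803287],
       [  0.        , 399.0945469 , 190.61225939],
       [  0.        ,   0.        ,   1.        ]]), 'position': array([-0.07929543, -0.76187335,  0.55099157]), 'attitude': array([-2.05441521,  0.02545411, -0.77616949])}
counter 0.81 [219.5, 124.2, 304.3, 197.5]
carrier 0.52 [230.1, 175.5, 256.2, 186.1]
push_stick 0.74 [240.4, 237.7, 332.4, 282.5]
pipette 0.95 [103.1, 164.9, 160.3, 190.9]
sample_cup 0.72 [185.1, 156.0, 207.4, 183.7]
timer 0.68 [264.3, 205.2, 295.7, 227.3]
saline 0.55 [370.5, 216.0, 399.3, 263.1]
top {'intrinsics': array([[363.41873142,   0.        , 256.84321113],
       [  0.        , 363.41873142, 188.91058566],
       [  0.        ,   0.        ,   1.        ]]), 'position': array([ 0.44944506, -0.08188785,  1.36406633]), 'attitude': array([-3.02085438e+00, -1.45628694e-03, -1.54807391e+00])}
counter 0.84 [196.6, 112.2, 235.4, 197.0]
carrier 0.64 [212.1, 171.1, 226.5, 190.3]
carrier 0.49 [200.7, 113.9, 237.3, 191.6]
push_stick 0.91 [302.3, 200.8, 320.4, 262.2]
pipette 0.59 [143.6, 209.0, 152.7, 252.8]
sample_cup 0.68 [175.3, 185.4, 194.3, 207.3]
timer 0.77 [273.5, 187.3, 287.4, 204.7]
saline 0.49 [348.5, 189.2, 364.2, 198.0]
{'time_s': 0.9, 'joint_positions': array([-1.31750827,  0.42608092,  0.0738964 ,  1.6060235 , -0.03408192,
        1.11083145, -0.06717234]), 'joint_vel': array([-0.00178254, -0.00031182, -0.00040075,  0.00081837,  0.0013832 ,
        0.00020209,  0.00041729]), 'tau': array([ 2.78034631e-04, -9.35506725e+01,  3.66298333e+00, -4.54576385e+01,
       -4.90935927e-02,  1.26070739e-02,  7.82581287e-05]), 'tcp_pos': array([0.26458908, 0.62091734, 0.23046904]), 'eef_rot': array([-3.14150683e+00, -1.28215369e-05,  2.73868503e+00]), 'ft_force': array([ 0.23056632, -0.0560445 ,  0.20009167]), 'moment': array([-0.02684637, -0.02434564,  0.04144309]), 'finger_force': 0.0, 'grip_width': 0.0940994651715924}
```

```bash
cd pics; python3 -c "
import cv2,numpy as np
a=cv2.imread('top0.png');cv2.imwrite('t0.png',cv2.resize(a,(800,600),interpolation=cv2.INTER_CUBIC))"
```

```text
(no output)
```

View pics/t0.png

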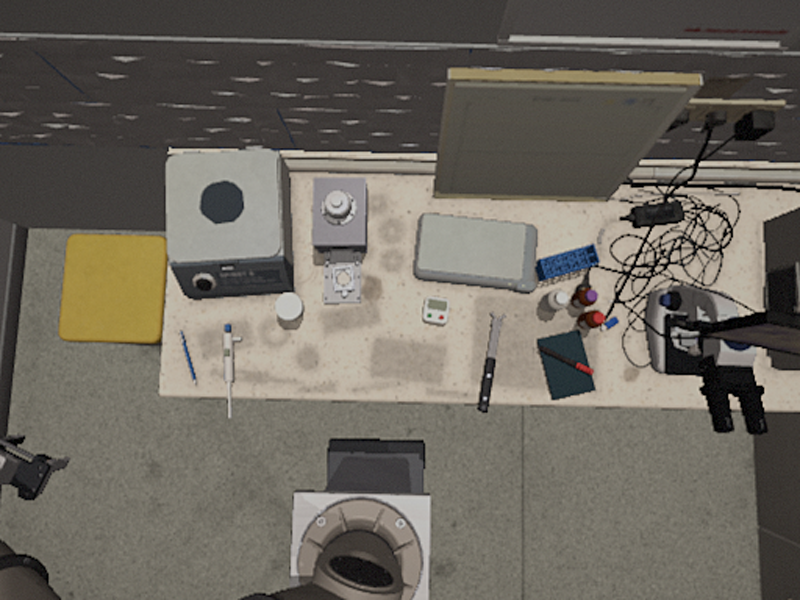

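View pics/scene0.png

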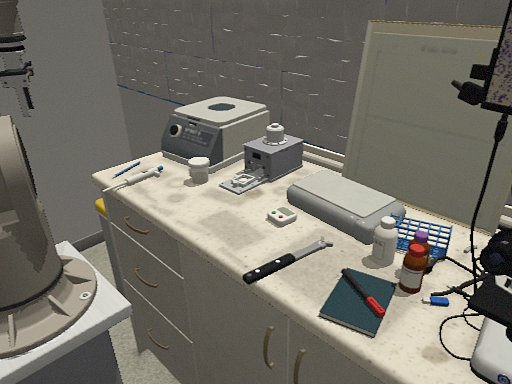

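The top view shows the stick at about (490,362) of 800x600, with its mouth up at (497,318). The counter is at (340,215) and its plate with the carrier at (342,285). The feed direction is roughly +x.

```bash
python3 - <<'E'
from h import *
eyes.snapshot("top")
c=cal("top"); print(c[2])
for l,z in (("push_stick",.01),("carrier",.02),("counter",.05),("timer",.02),("saline",.05),("sample_cup",.05),("pipette",.01)):
    q=spotter.masks_of("top",l)[0]; v,u=np.nonzero(q["pixels"]); P=unproj("top",np.c_[u,v],z,c)[:,:2]
    m=P.mean(0); w,V=np.linalg.eigh(np.cov((P-m).T)); a=V[:,1]*np.sign(V[0,1]); s=(P-m)@a
    print(l,m.round(3),"dir",np.arctan2(a[1],a[0]).round(3),"ends",(m+a*s.min()).round(3),(m+a*s.max()).round(3))
print(unproj("top",np.array([[497,318],[484,408],[342,302],[313,245],[366,248]])*.64,0.01,c).round(3))
E
```

```text
[[ 0.02272044 -0.99245974  0.12044689]
 [-0.9997408  -0.02273041  0.00129126]
 [ 0.00145629 -0.12044501 -0.99271893]]
push_stick [ 0.457 -0.291] dir -0.15 ends [ 0.344 -0.274] [ 0.573 -0.309]
carrier [0.648 0.062] dir 0.196 ends [0.608 0.054] [0.684 0.069]
counter [0.763 0.07 ] dir 0.084 ends [0.589 0.055] [0.894 0.081]
timer [ 0.582 -0.16 ] dir -0.712 ends [ 0.555 -0.137] [ 0.609 -0.183]
saline [ 0.609 -0.435] dir -1.202 ends [ 0.597 -0.404] [ 0.621 -0.466]
sample_cup [0.58  0.181] dir 0.744 ends [0.556 0.159] [0.603 0.203]
pipette [0.452 0.327] dir 0.061 ends [0.324 0.319] [0.54  0.332]
[[ 0.564 -0.31   0.01 ]
 [ 0.352 -0.28   0.01 ]
 [ 0.594  0.062  0.01 ]
 [ 0.731  0.137  0.01 ]
 [ 0.727  0.008  0.01 ]]
```

>>> play_rows:
  rows:
    - {"delta_pos":[40,-40,0]}
    - {"delta_pos":[40,-40,0]}
    - {"delta_pos":[40,-40,0]}
    - {"delta_pos":[40,-40,0]}
    - {"delta_pos":[35,-40,0],"dr":[0,0,0.07]}
    - {"delta_pos":[20,-55,0],"dr":[0,0,0.07]}
    - {"delta_pos":[10,-55,0],"dr":[0,0,0.07]}
    - {"delta_pos":[10,-55,0]}
    - {"delta_pos":[0,-55,0]}
    - {"delta_pos":[0,-55,0]}

```text
schema error: expected keys fingers, delta_pos, dr
```

>>> play_rows:
  rows:
    - {"delta_pos":[10,-55,0],"dr":[0,0,0.07]}
    - {"delta_pos":[0,-30,0],"dr":[0,0,0.06]}
    - {"delta_pos":[0,0,0]}
    - {"delta_pos":[0,0,0]}

```text
schema error: expected keys fingers, delta_pos, dr
```

```bash
python3 - <<'E'
from h import *
s=ctrl.get_state(); print(s["tcp_pos"],s["eef_rot"],s["joint_positions"].round(2))
c=cal("wrist"); print(c)
im=eyes.snapshot("wrist"); cv2.imwrite("pics/w1r.png",im); cv2.imwrite("pics/w1.png",cv2.resize(im,(800,600),interpolation=cv2.INTER_CUBIC))
np.savez("w1.npz",K=c[0],p=c[1],A=c[2])
for l in "counter carrier push_stick timer sample_cup".split():
    for q in spotter.masks_of("wrist",l)[:2]: print(l,round(q["score"],2),q["box"])
E
```

```text
[0.2645833  0.62091548 0.23044249] [-3.14148073e+00 -3.35547878e-05  2.73874112e+00] [-1.32  0.43  0.07  1.61 -0.03  1.11 -0.07]
(array([[297.31863964,   0.        , 251.27048881],
       [  0.        , 297.31863964, 193.11779818],
       [  0.        ,   0.        ,   1.        ]]), array([0.19222033, 0.65130519, 0.38549606]), array([[ 3.91319597e-01,  8.86103872e-01,  2.48372505e-01],
       [ 9.20254841e-01, -3.76808815e-01, -1.05575306e-01],
       [ 3.82612317e-05,  2.69879686e-01, -9.62894051e-01]]))
```

View pics/w1.png

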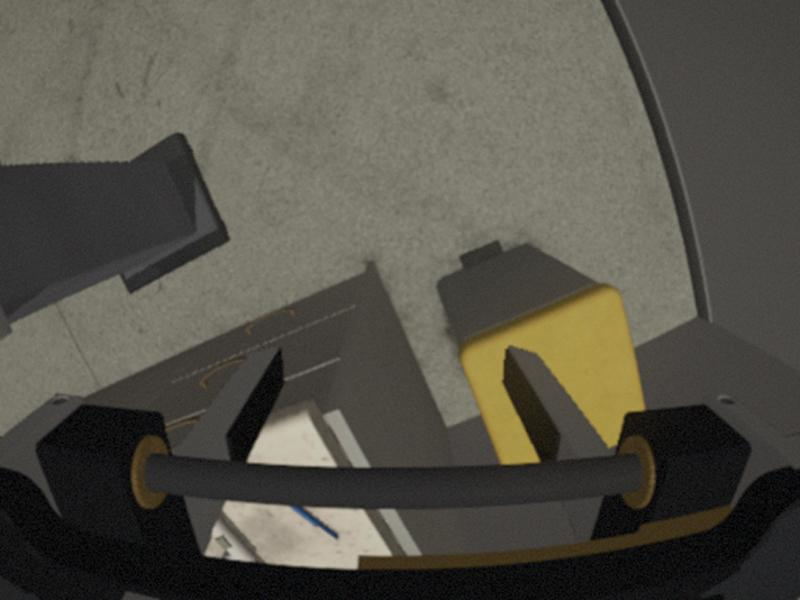

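>>> play_rows:
  rows:
    - {"fingers":94,"delta_pos":[40,-40,0],"dr":[0,0,-0.15]}
    - {"fingers":94,"delta_pos":[40,-40,0],"dr":[0,0,-0.15]}
    - {"fingers":94,"delta_pos":[40,-40,0],"dr":[0,0,-0.15]}
    - {"fingers":94,"delta_pos":[40,-40,0],"dr":[0,0,-0.15]}
    - {"fingers":94,"delta_pos":[35,-40,0],"dr":[0,0,-0.15]}
    - {"fingers":94,"delta_pos":[20,-55,0],"dr":[0,0,-0.15]}
    - {"fingers":94,"delta_pos":[10,-55,0],"dr":[0,0,-0.15]}
    - {"fingers":94,"delta_pos":[10,-55,0],"dr":[0,0,-0.15]}
    - {"fingers":94,"delta_pos":[0,-55,0],"dr":[0,0,-0.15]}
    - {"fingers":94,"delta_pos":[0,-55,0],"dr":[0,0,-0.15]}

```text
time_s: 2.85
tcp_pos: [0.4995, 0.1442, 0.2306]
eef_rot: [3.141, -0.0, 1.234]
ft_force: [1.0, 0.1, 0.5]
grip_width: 0.0941
finger_force: 0.0
```

>>> play_rows:
  rows:
    - {"fingers":94,"delta_pos":[0,-55,0],"dr":[0,0,-0.18]}
    - {"fingers":94,"delta_pos":[0,-30,0],"dr":[0,0,-0.18]}
    - {"fingers":94,"delta_pos":[0,0,0],"dr":[0,0,-0.18]}
    - {"fingers":94,"delta_pos":[0,0,0],"dr":[0,0,-0.18]}
    - {"fingers":94,"delta_pos":[0,0,0],"dr":[0,0,-0.18]}
    - {"fingers":94,"delta_pos":[0,0,0],"dr":[0,0,-0.18]}
    - {"fingers":94,"delta_pos":[0,0,0],"dr":[0,0,-0.1]}
    - {"fingers":94,"delta_pos":[0,0,0],"dr":[0,0,0]}

```text
time_s: 3.85
tcp_pos: [0.4996, 0.0611, 0.2306]
eef_rot: [-3.141, -0.0, 0.059]
ft_force: [-0.3, 0.9, -0.8]
grip_width: 0.0938
finger_force: 0.0
```

```bash
python3 - <<'E'
from h import *
s=ctrl.get_state(); print(s["time_s"],s["tcp_pos"],s["eef_rot"],s["joint_positions"].round(2))
c=cal("wrist")
im=eyes.snapshot("wrist"); cv2.imwrite("pics/w1r.png",im); cv2.imwrite("pics/w1.png",cv2.resize(im,(800,600),interpolation=cv2.INTER_CUBIC))
np.savez("w1.npz",K=c[0],p=c[1],A=c[2])
for l in "counter carrier push_stick timer sample_cup".split():
    for q in spotter.masks_of("wrist",l)[:2]: print(l,round(q["score"],2),q["box"])
E
```

```text
3.85 [0.49960052 0.06105142 0.23056066] [-3.14140260e+00 -1.84536418e-04  5.94814383e-02] [-0.93  0.17  0.77  2.02 -0.14  1.01 -1.6 ]
carrier 0.9 [237.0, 29.6, 285.5, 91.2]
push_stick 0.86 [443.2, 139.3, 493.7, 257.9]
timer 0.87 [394.3, 102.4, 441.7, 152.7]
sample_cup 0.78 [123.4, 81.8, 184.7, 137.4]
```

View pics/w1.png

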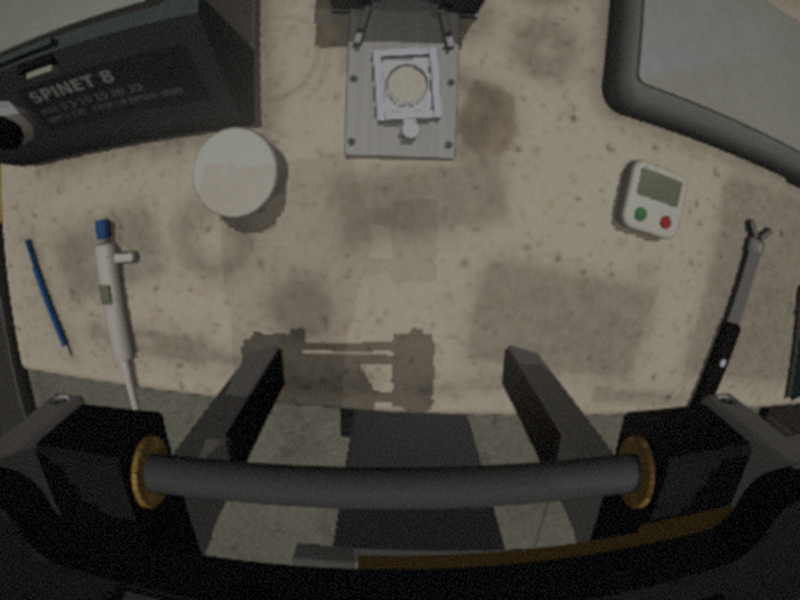

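The wrist view shows the plate's near corners at (345,157) and (456,160), the carrier at (407,85) with its post at (410,129), and the stick's mouth at (757,238).

```bash
python3 - <<'E'
from h import *
d=np.load("w1.npz"); c=(d["K"],d["p"],d["A"])
f=lambda pts,z:unproj("wrist",np.array(pts)*.64,z,c)[:,:2].round(4)
print("plate corners NL NR farL farR",f([[345,157],[456,160],[348,12],[461,14]],.008).tolist())
print("carrier FL FR RR RL",f([[373,48],[438,47],[441,122],[377,122]],.02).tolist())
print("post",f([[410,129]],.024).tolist())
print("rail inner ends near",f([[361,45],[446,46]],.02).tolist())
print("stick mouth, joint L R",f([[757,240],[724,321],[741,326]],.012).tolist())
eyes.snapshot("wrist"); c=cal("wrist")
for l in("push_stick","carrier"):
    q=spotter.masks_of("wrist",l)[0]; v,u=np.nonzero(q["pixels"]); P=unproj("wrist",np.c_[u,v],.012,c)[:,:2]
    m=P.mean(0); w,V=np.linalg.eigh(np.cov((P-m).T)); a=V[:,1]*np.sign(V[0,1]); s=(P-m)@a
    print(l,m.round(4),np.arctan2(a[1],a[0]).round(3),(m+a*s.min()).round(3),(m+a*s.max()).round(3), P.min(0).round(4),P.max(0).round(4))
E
```

```text
plate corners NL NR farL farR [[0.5906, 0.1044], [0.5939, 0.0151], [0.7145, 0.1099], [0.7192, 0.0179]]
carrier FL FR RR RL [[0.6795, 0.0867], [0.6839, 0.0362], [0.6225, 0.0304], [0.6191, 0.0799]]
post [[0.6146, 0.0542]]
rail inner ends near [[0.6816, 0.0963], [0.6854, 0.03]]
stick mouth, joint L R [[0.5615, -0.3089], [0.4736, -0.2823], [0.4692, -0.3103]]
push_stick [ 0.4798 -0.2938] -0.144 [ 0.379 -0.279] [ 0.578 -0.308] [ 0.3801 -0.3288] [ 0.5802 -0.2645]
carrier [0.6517 0.0583] 0.144 [0.61  0.052] [0.684 0.063] [0.6099 0.0301] [0.686  0.0877]
```

>>> play_rows:
  rows:
    - {"fingers":94,"delta_pos":[-9,-51,-13],"dr":[0,0,-0.03]}
    - {"fingers":94,"delta_pos":[-9,-51,-13],"dr":[0,0,-0.03]}
    - {"fingers":94,"delta_pos":[-9,-51,-13],"dr":[0,0,-0.03]}
    - {"fingers":94,"delta_pos":[-9,-51,-13],"dr":[0,0,-0.03]}
    - {"fingers":94,"delta_pos":[-9,-51,-13],"dr":[0,0,-0.03]}
    - {"fingers":94,"delta_pos":[-9,-51,-13],"dr":[0,0,-0.03]}
    - {"fingers":94,"delta_pos":[-9,-46,-12],"dr":[0,0,-0.02]}
    - {"fingers":94,"delta_pos":[0,0,0],"dr":[0,0,0]}
    - {"fingers":94,"delta_pos":[0,0,0],"dr":[0,0,0]}

```text
time_s: 5.42
tcp_pos: [0.4365, -0.2909, 0.1403]
eef_rot: [-3.141, 0.0, -0.141]
ft_force: [-0.0, 0.4, -1.1]
grip_width: 0.0942
finger_force: 0.0
```

```bash
python3 - <<'E'
from h import *
s=ctrl.get_state(); print(s["time_s"],s["tcp_pos"],s["eef_rot"],s["joint_positions"].round(2))
c=cal("wrist")
im=eyes.snapshot("wrist"); cv2.imwrite("pics/w2.png",cv2.resize(im,(800,600),interpolation=cv2.INTER_CUBIC))
np.savez("w2.npz",K=c[0],p=c[1],A=c[2])
q=spotter.masks_of("wrist","push_stick")[0]; v,u=np.nonzero(q["pixels"]); P=unproj("wrist",np.c_[u,v],.012,c)[:,:2]
m=P.mean(0); w,V=np.linalg.eigh(np.cov((P-m).T)); a=V[:,1]*np.sign(V[0,1]); t=(P-m)@a
print(q["score"],m.round(4),np.arctan2(a[1],a[0]).round(3),(m+a*t.min()).round(3),(m+a*t.max()).round(3))
E
```

```text
5.425 [ 0.43651824 -0.29094439  0.14034836] [-3.14141593e+00  4.26618618e-04 -1.41447369e-01] [-0.22  0.39  0.85  2.06 -0.39  0.85 -0.85]Traceback (most recent call last):
  File "<stdin>", line 6, in <module>
IndexError: list index out of range
```

View pics/w2.png

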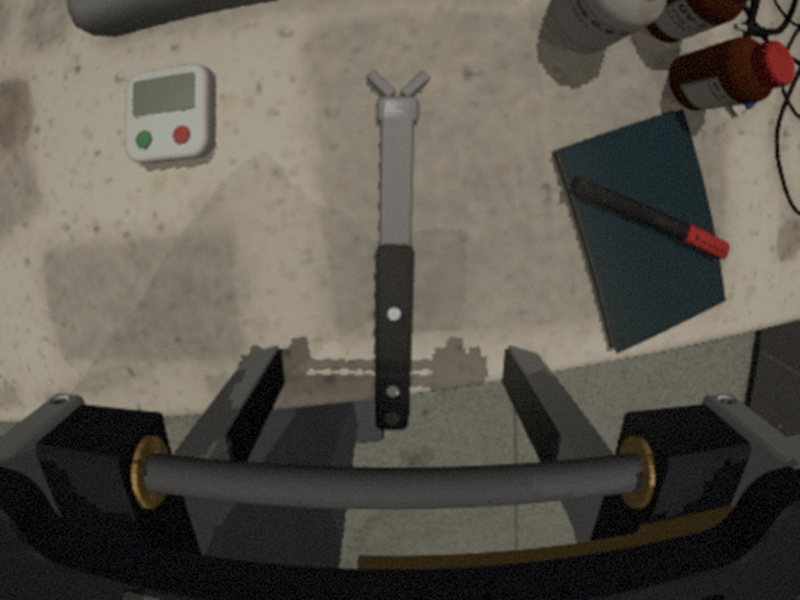

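The stick lies between the fingers. Its V is at (400,93), the handle-shank joint at (395,246) and the handle's rear end at (393,427).

```bash
python3 - <<'E'
from h import *
d=np.load("w2.npz"); c=(d["K"],d["p"],d["A"])
f=lambda pts,z:unproj("wrist",np.array(pts)*.64,z,c)[:,:2]
H=f([[376,246],[413,246],[377,424],[408,427]],.016); M=f([[371,75],[427,76],[400,96]],.010)
print(H.round(4).tolist(),M.round(4).tolist())
j=(H[0]+H[1])/2; r=(H[2]+H[3])/2; m=(M[0]+M[1])/2
a=(m-r)/np.linalg.norm(m-r); print(np.arctan2(a[1],a[0]),np.linalg.norm(j-r),np.linalg.norm(m-r),"origin",j-.035*a,r+.095*a,m-a*.1435)
E
```

```text
[[0.473, -0.2864], [0.4698, -0.3086], [0.3513, -0.2684], [0.3459, -0.2894]] [[0.5778, -0.2982], [0.5726, -0.3317], [0.562, -0.3137]]
-0.15777310349387164 0.12421092233497662 0.2294924804186222 origin [ 0.43681475 -0.29200354] [ 0.4423908  -0.29382183] [ 0.43349515 -0.29240657]
```

>>> play_rows:
  rows:
    - {"fingers":94,"delta_pos":[0,-1,-30],"dr":[0,0,-0.016]}
    - {"fingers":94,"delta_pos":[0,0,-30],"dr":[0,0,0]}
    - {"fingers":94,"delta_pos":[0,0,-30],"dr":[0,0,0]}
    - {"fingers":94,"delta_pos":[0,0,-15],"dr":[0,0,0]}
    - {"fingers":60,"delta_pos":[0,0,-8],"dr":[0,0,0]}
    - {"fingers":30,"delta_pos":[0,0,0],"dr":[0,0,0]}
    - {"fingers":10,"delta_pos":[0,0,0],"dr":[0,0,0]}
    - {"fingers":10,"delta_pos":[0,0,0],"dr":[0,0,0]}
    - {"fingers":10,"delta_pos":[0,0,0],"dr":[0,0,0]}
    - {"fingers":10,"delta_pos":[0,0,0],"dr":[0,0,0]}
  squeeze: 35

```text
time_s: 6.78
tcp_pos: [0.4367, -0.2921, 0.0276]
eef_rot: [-3.142, -0.0, -0.157]
ft_force: [-0.2, -0.1, -0.2]
grip_width: 0.0373
finger_force: 0.0
```

>>> play_rows:
  rows:
    - {"fingers":10,"delta_pos":[0,0,0],"dr":[0,0,0]}
    - {"fingers":10,"delta_pos":[0,0,0],"dr":[0,0,0]}
    - {"fingers":10,"delta_pos":[0,0,0],"dr":[0,0,0]}
    - {"fingers":10,"delta_pos":[0,0,0],"dr":[0,0,0]}

```text
time_s: 7.28
tcp_pos: [0.4366, -0.2921, 0.0275]
eef_rot: [-3.142, -0.0, -0.157]
ft_force: [0.1, -0.2, 1.2]
grip_width: 0.0238
finger_force: 35.0
```

>>> play_rows:
  rows:
    - {"fingers":10,"delta_pos":[0,0,25],"dr":[0,0,0]}
    - {"fingers":10,"delta_pos":[0,5,35],"dr":[0,0,0]}
    - {"fingers":10,"delta_pos":[0,40,0],"dr":[0,0,0.02]}
    - {"fingers":10,"delta_pos":[0,50,0],"dr":[0,0,0.03]}
    - {"fingers":10,"delta_pos":[0,50,0],"dr":[0,0,0.03]}
    - {"fingers":10,"delta_pos":[0,50,0],"dr":[0,0,0.03]}
    - {"fingers":10,"delta_pos":[0,50,0],"dr":[0,0,0.03]}
    - {"fingers":10,"delta_pos":[0,50,0],"dr":[0,0,0.03]}
    - {"fingers":10,"delta_pos":[0,40,0],"dr":[0,0,0.02]}
    - {"fingers":10,"delta_pos":[2,9,0],"dr":[0,0,0]}

```text
time_s: 8.52
tcp_pos: [0.4384, 0.0544, 0.0874]
eef_rot: [-3.141, 0.0, 0.037]
ft_force: [0.4, -0.7, -1.6]
grip_width: 0.0237
finger_force: 35.0
```

>>> play_rows:
  rows:
    - {"fingers":10,"delta_pos":[0,0,-20],"dr":[0,0,0]}
    - {"fingers":10,"delta_pos":[0,0,-20],"dr":[0,0,0]}
    - {"fingers":10,"delta_pos":[0,0,-7],"dr":[0,0,0]}
    - {"fingers":10,"delta_pos":[0,0,0],"dr":[0,0,0]}

```text
time_s: 9.02
tcp_pos: [0.4385, 0.0512, 0.0404]
eef_rot: [3.141, 0.001, 0.032]
ft_force: [0.1, -0.6, -0.2]
grip_width: 0.0237
finger_force: 35.0
```

```bash
python3 - <<'E'
from h import *
s=ctrl.get_state(); print(s["time_s"],s["tcp_pos"],s["eef_rot"],s["joint_positions"].round(2),s["ft_force"])
c=cal("wrist")
im=eyes.snapshot("wrist"); cv2.imwrite("pics/w3.png",cv2.resize(im[:300,100:500],(800,600),interpolation=cv2.INTER_CUBIC))
np.savez("w3.npz",K=c[0],p=c[1],A=c[2])
E
```

```text
9.025 [0.43852433 0.05117947 0.04043199] [3.14113061e+00 5.82832939e-04 3.15050507e-02] [-0.83  0.43  0.68  2.3  -0.51  0.57 -1.29] [ 0.13894395 -0.59081613 -0.19220159]
```

View pics/w3.png

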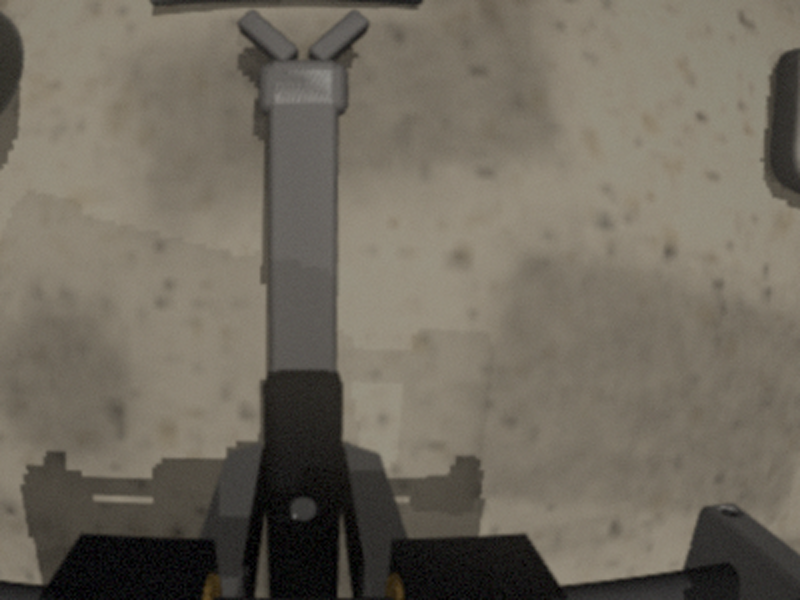

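The view shows the V mouth at (305,18) just short of the plate's near edge, which spans (152..420, 3) in the crop.

```bash
python3 - <<'E'
from h import *
d=np.load("w3.npz"); c=(d["K"],d["p"],d["A"])
f=lambda pts,z:unproj("wrist",np.array(pts)/2+[100,0],z,c)[:,:2].round(4).tolist()
print("prongs",f([[248,18],[360,18]],.022),"joint",f([[265,374],[340,374]],.028),"shank at head",f([[272,108],[338,108]],.022),"plate",f([[152,5],[420,5]],.008))
q=eyes.snapshot("top"); cv2.imwrite("pics/tt.png",q)
E
```

```text
prongs [[0.5792, 0.0711], [0.5803, 0.0385]] joint [[0.4734, 0.0627], [0.4741, 0.0409]] shank at head [[0.5509, 0.0631], [0.5516, 0.0441]] plate [[0.5904, 0.1041], [0.592, 0.0181]]
```

>>> play_rows:
  rows:
    - {"fingers":10,"delta_pos":[10,0,0],"dr":[0,0,0]}
    - {"fingers":10,"delta_pos":[10,0,0],"dr":[0,0,0]}
    - {"fingers":10,"delta_pos":[8,0,0],"dr":[0,0,0]}
    - {"fingers":10,"delta_pos":[5,0,0],"dr":[0,0,0]}
    - {"fingers":10,"delta_pos":[3,0,0],"dr":[0,0,0]}
    - {"fingers":10,"delta_pos":[2,0,0],"dr":[0,0,0]}
    - {"fingers":10,"delta_pos":[2,0,0],"dr":[0,0,0]}

```text
time_s: 10.0
tcp_pos: [0.4784, 0.0519, 0.0404]
eef_rot: [-3.142, 0.0, 0.033]
ft_force: [-0.8, 0.6, -1.3]
grip_width: 0.0236
finger_force: 35.0
```

>>> play_rows:
  rows:
    - {"fingers":10,"delta_pos":[2,0.2,0],"dr":[0,0,0]}
    - {"fingers":10,"delta_pos":[2,0.4,0],"dr":[0,0,0]}
    - {"fingers":10,"delta_pos":[2,0.4,0],"dr":[0,0,0]}
    - {"fingers":10,"delta_pos":[2,0.5,0],"dr":[0,0,0]}
    - {"fingers":10,"delta_pos":[2,0.5,0],"dr":[0,0,0]}

```text
time_s: 10.62
tcp_pos: [0.4887, 0.054, 0.0405]
eef_rot: [-3.142, -0.0, 0.033]
ft_force: [-2.4, -0.5, -1.2]
grip_width: 0.0238
finger_force: 35.0
```

```bash
python3 - <<'E'
from h import *
s=ctrl.get_state(); print(s["time_s"],s["tcp_pos"],s["eef_rot"],s["ft_force"])
c=cal("wrist"); a=eyes.snapshot("wrist"); b=eyes.snapshot("top"); e=eyes.snapshot("scene")
f=lambda i:cv2.resize(i,(400,300),interpolation=cv2.INTER_CUBIC)
cv2.imwrite("pics/w4.png",np.vstack([np.hstack([f(b[160:220,180:260]),f(e[150:210,200:280])]),cv2.resize(a[:192],(800,300))]))
E
```

```text
10.625 [0.48873629 0.05398732 0.04046228] [-3.14152537e+00 -1.01919878e-05  3.27533683e-02] [-2.39298096 -0.54520026 -1.21066239]
```

View pics/w4.png

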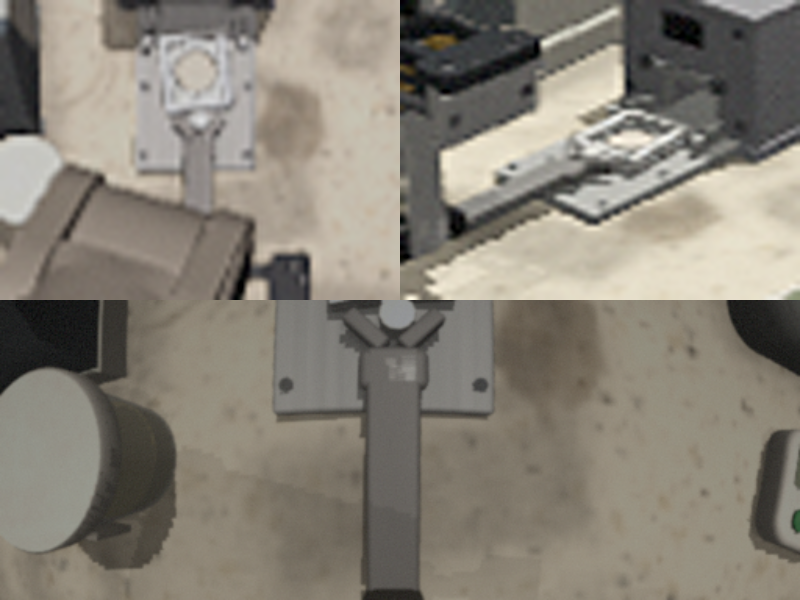

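The post is seated in the V at wrist (395,315), and the carrier has just entered the rails. I'll keep feeding.

>>> play_rows:
  rows:
    - {"fingers":10,"delta_pos":[2.5,0.4,0],"dr":[0,0,0]}
    - {"fingers":10,"delta_pos":[2.5,0.4,0],"dr":[0,0,0]}
    - {"fingers":10,"delta_pos":[2.5,0.4,0],"dr":[0,0,0]}
    - {"fingers":10,"delta_pos":[2.5,0.4,0],"dr":[0,0,0]}
    - {"fingers":10,"delta_pos":[2.5,0.4,0],"dr":[0,0,0]}
    - {"fingers":10,"delta_pos":[2.5,0.4,0],"dr":[0,0,0]}
    - {"fingers":10,"delta_pos":[2.5,0.4,0],"dr":[0,0,0]}
    - {"fingers":10,"delta_pos":[2.5,0.4,0],"dr":[0,0,0]}

```text
time_s: 11.78
tcp_pos: [0.5088, 0.0572, 0.0404]
eef_rot: [-3.142, -0.0, 0.033]
ft_force: [-2.1, -1.1, -1.0]
grip_width: 0.0238
finger_force: 35.0
```

>>> play_rows:
  rows:
    - {"fingers":10,"delta_pos":[2,0.1,0],"dr":[0,0,0]}
    - {"fingers":10,"delta_pos":[2,0.1,0],"dr":[0,0,0]}
    - {"fingers":10,"delta_pos":[2,0.1,0],"dr":[0,0,0]}
    - {"fingers":10,"delta_pos":[2,0.1,0],"dr":[0,0,0]}
    - {"fingers":10,"delta_pos":[2,0.1,0],"dr":[0,0,0]}

```text
time_s: 12.4
tcp_pos: [0.5188, 0.0577, 0.0405]
eef_rot: [-3.142, -0.0, 0.033]
ft_force: [-1.6, 0.4, -1.3]
grip_width: 0.0238
finger_force: 35.0
```

>>> play_rows:
  rows:
    - {"fingers":10,"delta_pos":[2,0.07,0],"dr":[0,0,0]}
    - {"fingers":10,"delta_pos":[2,0.07,0],"dr":[0,0,0]}
    - {"fingers":10,"delta_pos":[2,0.07,0],"dr":[0,0,0]}
    - {"fingers":10,"delta_pos":[2,0.07,0],"dr":[0,0,0]}
    - {"fingers":10,"delta_pos":[2,0.07,0],"dr":[0,0,0]}

```text
time_s: 13.02
tcp_pos: [0.5287, 0.058, 0.0404]
eef_rot: [-3.142, 0.0, 0.033]
ft_force: [-2.4, 0.2, -0.9]
grip_width: 0.0236
finger_force: 35.0
```

>>> play_rows:
  rows:
    - {"fingers":10,"delta_pos":[2.5,0.08,0],"dr":[0,0,0]}
    - {"fingers":10,"delta_pos":[2.5,0.08,0],"dr":[0,0,0]}
    - {"fingers":10,"delta_pos":[2.5,0.08,0],"dr":[0,0,0]}
    - {"fingers":10,"delta_pos":[2.5,0.08,0],"dr":[0,0,0]}
    - {"fingers":10,"delta_pos":[2.5,0.08,0],"dr":[0,0,0]}
    - {"fingers":10,"delta_pos":[2.5,0.08,0],"dr":[0,0,0]}

```text
time_s: 13.78
tcp_pos: [0.5438, 0.0585, 0.0404]
eef_rot: [-3.142, -0.0, 0.033]
ft_force: [-1.5, 0.3, -1.0]
grip_width: 0.0234
finger_force: 35.0
```

```bash
python3 - <<'E'
from h import *
s=ctrl.get_state(); print(s["time_s"],s["tcp_pos"],s["eef_rot"],s["ft_force"])
a=eyes.snapshot("wrist"); b=eyes.snapshot("top"); e=eyes.snapshot("scene")
f=lambda i:cv2.resize(i,(400,300),interpolation=cv2.INTER_CUBIC)
cv2.imwrite("pics/w5.png",np.vstack([np.hstack([f(b[160:220,180:260]),f(e[150:210,200:280])]),cv2.resize(a[:192],(800,300))]))
E
```

```text
13.775 [0.54375395 0.05846779 0.04044636] [-3.14157810e+00 -7.54563763e-06  3.27390101e-02] [-1.4508852   0.27295974 -0.99069934]
```

View pics/w5.png

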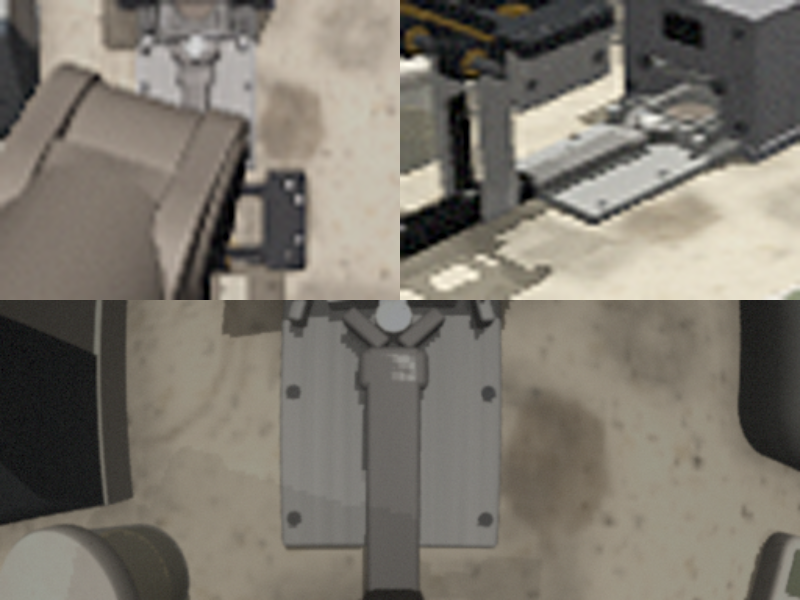

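>>> play_rows:
  rows:
    - {"fingers":10,"delta_pos":[2.5,0.08,0],"dr":[0,0,0]}
    - {"fingers":10,"delta_pos":[2.5,0.08,0],"dr":[0,0,0]}
    - {"fingers":10,"delta_pos":[2.5,0.08,0],"dr":[0,0,0]}
    - {"fingers":10,"delta_pos":[2.5,0.08,0],"dr":[0,0,0]}
    - {"fingers":10,"delta_pos":[2.5,0.08,0],"dr":[0,0,0]}
    - {"fingers":10,"delta_pos":[2.5,0.08,0],"dr":[0,0,0]}
    - {"fingers":10,"delta_pos":[2.5,0.08,0],"dr":[0,0,0]}
    - {"fingers":10,"delta_pos":[2.5,0.08,0],"dr":[0,0,0]}

```text
time_s: 14.92
tcp_pos: [0.5637, 0.0591, 0.0405]
eef_rot: [-3.142, 0.0, 0.033]
ft_force: [-3.4, -0.2, 0.2]
grip_width: 0.0232
finger_force: 35.0
```

>>> play_rows:
  rows:
    - {"fingers":10,"delta_pos":[2.5,0.08,0],"dr":[0,0,0]}
    - {"fingers":10,"delta_pos":[2.5,0.08,0],"dr":[0,0,0]}
    - {"fingers":10,"delta_pos":[2.5,0.08,0],"dr":[0,0,0]}
    - {"fingers":10,"delta_pos":[2.5,0.08,0],"dr":[0,0,0]}

```text
time_s: 15.42
tcp_pos: [0.574, 0.0595, 0.0405]
eef_rot: [-3.142, -0.001, 0.033]
ft_force: [-2.2, -0.5, 0.0]
grip_width: 0.0234
finger_force: 35.0
```

>>> play_rows:
  rows:
    - {"fingers":10,"delta_pos":[2.5,0.08,0],"dr":[0,0,0]}
    - {"fingers":10,"delta_pos":[2.5,0.08,0],"dr":[0,0,0]}
    - {"fingers":10,"delta_pos":[2.5,0.08,0],"dr":[0,0,0]}
    - {"fingers":10,"delta_pos":[2.5,0.08,0],"dr":[0,0,0]}

```text
time_s: 15.92
tcp_pos: [0.5837, 0.0598, 0.0405]
eef_rot: [-3.142, 0.0, 0.033]
ft_force: [-1.7, -0.9, -0.5]
grip_width: 0.0233
finger_force: 35.0
```

>>> play_rows:
  rows:
    - {"fingers":10,"delta_pos":[2,0.07,0],"dr":[0,0,0]}
    - {"fingers":10,"delta_pos":[2,0.07,0],"dr":[0,0,0]}
    - {"fingers":10,"delta_pos":[2,0.07,0],"dr":[0,0,0]}
    - {"fingers":10,"delta_pos":[2,0.07,0],"dr":[0,0,0]}
    - {"fingers":10,"delta_pos":[2,0.07,0],"dr":[0,0,0]}

```text
time_s: 16.55
tcp_pos: [0.5936, 0.0601, 0.0404]
eef_rot: [-3.142, 0.0, 0.033]
ft_force: [-2.4, -0.8, -0.1]
grip_width: 0.0236
finger_force: 35.0
```

>>> play_rows:
  rows:
    - {"fingers":10,"delta_pos":[1.5,0.05,0],"dr":[0,0,0]}
    - {"fingers":10,"delta_pos":[1.5,0.05,0],"dr":[0,0,0]}
    - {"fingers":10,"delta_pos":[1.5,0.05,0],"dr":[0,0,0]}
    - {"fingers":10,"delta_pos":[1.5,0.05,0],"dr":[0,0,0]}
  squeeze: 9

```text
time_s: 17.05
tcp_pos: [0.5996, 0.0603, 0.0405]
eef_rot: [-3.142, 0.0, 0.033]
ft_force: [-2.7, -0.1, -0.7]
grip_width: 0.0233
finger_force: 9.0
```

>>> play_rows:
  rows:
    - {"fingers":10,"delta_pos":[1,0.03,0],"dr":[0,0,0]}
    - {"fingers":10,"delta_pos":[1,0.03,0],"dr":[0,0,0]}
    - {"fingers":10,"delta_pos":[1,0.03,0],"dr":[0,0,0]}

```text
time_s: 17.42
tcp_pos: [0.6026, 0.0604, 0.0405]
eef_rot: [-3.142, 0.0, 0.033]
ft_force: [-3.3, -0.2, -1.5]
grip_width: 0.0237
finger_force: 9.0
```

>>> play_rows:
  rows:
    - {"fingers":10,"delta_pos":[1,0.03,0],"dr":[0,0,0]}
    - {"fingers":10,"delta_pos":[1,0.03,0],"dr":[0,0,0]}
    - {"fingers":10,"delta_pos":[1,0.03,0],"dr":[0,0,0]}

```text
time_s: 17.8
tcp_pos: [0.6056, 0.0605, 0.0405]
eef_rot: [-3.142, -0.0, 0.033]
ft_force: [-2.9, -0.7, -0.9]
grip_width: 0.024
finger_force: 9.0
```

>>> play_rows:
  rows:
    - {"fingers":10,"delta_pos":[1,0.03,0],"dr":[0,0,0]}
    - {"fingers":10,"delta_pos":[1,0.03,0],"dr":[0,0,0]}
    - {"fingers":10,"delta_pos":[1,0.03,0],"dr":[0,0,0]}

```text
time_s: 18.18
tcp_pos: [0.6087, 0.0605, 0.0405]
eef_rot: [-3.142, -0.0, 0.033]
ft_force: [-2.3, 0.2, -0.3]
grip_width: 0.0241
finger_force: 9.0
```

>>> play_rows:
  rows:
    - {"fingers":10,"delta_pos":[1,0.03,0],"dr":[0,0,0]}
    - {"fingers":10,"delta_pos":[1,0.03,0],"dr":[0,0,0]}
    - {"fingers":10,"delta_pos":[1,0.03,0],"dr":[0,0,0]}

```text
time_s: 18.55
tcp_pos: [0.6117, 0.0606, 0.0405]
eef_rot: [-3.142, -0.0, 0.033]
ft_force: [-2.3, -1.2, -1.6]
grip_width: 0.0243
finger_force: 9.0
```

>>> play_rows:
  rows:
    - {"fingers":10,"delta_pos":[1,0.03,0],"dr":[0,0,0]}
    - {"fingers":10,"delta_pos":[1,0.03,0],"dr":[0,0,0]}
    - {"fingers":10,"delta_pos":[1,0.03,0],"dr":[0,0,0]}

```text
time_s: 18.92
tcp_pos: [0.6147, 0.0607, 0.0405]
eef_rot: [-3.142, -0.0, 0.033]
ft_force: [-2.3, -1.4, -0.6]
grip_width: 0.0236
finger_force: 9.0
```

>>> play_rows:
  rows:
    - {"fingers":10,"delta_pos":[1,0.03,0],"dr":[0,0,0]}
    - {"fingers":10,"delta_pos":[1,0.03,0],"dr":[0,0,0]}
    - {"fingers":10,"delta_pos":[1,0.03,0],"dr":[0,0,0]}

```text
time_s: 19.3
tcp_pos: [0.6177, 0.0608, 0.0405]
eef_rot: [-3.142, -0.0, 0.033]
ft_force: [-3.3, -0.9, 0.0]
grip_width: 0.0241
finger_force: 9.0
```

>>> play_rows:
  rows:
    - {"fingers":10,"delta_pos":[1,0.03,0],"dr":[0,0,0]}
    - {"fingers":10,"delta_pos":[1,0.03,0],"dr":[0,0,0]}
    - {"fingers":10,"delta_pos":[1,0.03,0],"dr":[0,0,0]}

```text
time_s: 19.68
tcp_pos: [0.6207, 0.0609, 0.0405]
eef_rot: [-3.142, -0.0, 0.033]
ft_force: [-3.4, -1.7, -0.7]
grip_width: 0.0241
finger_force: 9.0
```

>>> play_rows:
  rows:
    - {"fingers":10,"delta_pos":[1,0.03,0],"dr":[0,0,0]}
    - {"fingers":10,"delta_pos":[1,0.03,0],"dr":[0,0,0]}
    - {"fingers":10,"delta_pos":[1,0.03,0],"dr":[0,0,0]}

```text
time_s: 20.05
tcp_pos: [0.6237, 0.061, 0.0405]
eef_rot: [-3.142, -0.0, 0.033]
ft_force: [-2.9, -0.6, -0.5]
grip_width: 0.024
finger_force: 9.0
```

>>> play_rows:
  rows:
    - {"fingers":10,"delta_pos":[1,0.03,0],"dr":[0,0,0]}
    - {"fingers":10,"delta_pos":[1,0.03,0],"dr":[0,0,0]}
    - {"fingers":10,"delta_pos":[1,0.03,0],"dr":[0,0,0]}

```text
time_s: 20.42
tcp_pos: [0.6267, 0.0611, 0.0405]
eef_rot: [-3.142, -0.0, 0.033]
ft_force: [-3.3, -1.1, -0.8]
grip_width: 0.0236
finger_force: 9.0
```

>>> play_rows:
  rows:
    - {"fingers":10,"delta_pos":[1,0.03,0],"dr":[0,0,0]}
    - {"fingers":10,"delta_pos":[1,0.03,0],"dr":[0,0,0]}
    - {"fingers":10,"delta_pos":[1,0.03,0],"dr":[0,0,0]}

```text
time_s: 20.8
tcp_pos: [0.6297, 0.0612, 0.0405]
eef_rot: [-3.142, -0.0, 0.033]
ft_force: [-2.0, -0.6, -1.1]
grip_width: 0.0236
finger_force: 9.0
```

>>> play_rows:
  rows:
    - {"fingers":10,"delta_pos":[1,0.03,0],"dr":[0,0,0]}
    - {"fingers":10,"delta_pos":[1,0.03,0],"dr":[0,0,0]}
    - {"fingers":10,"delta_pos":[1,0.03,0],"dr":[0,0,0]}

```text
time_s: 21.18
tcp_pos: [0.6326, 0.0613, 0.0404]
eef_rot: [-3.142, 0.0, 0.033]
ft_force: [-2.3, -1.0, -0.7]
grip_width: 0.0237
finger_force: 9.0
```

```bash
python3 - <<'E'
from h import *
a=eyes.snapshot("wrist").mean(2); b=cv2.imread("pics/w3.png").mean(2)
print("now",a[150:215:3,245:256].mean(1).round()); 
print("w3 ",b[300:430:6,290:312].mean(1).round())
E
```

```text
now [ 99.  99. 100.  99.  98.  99.  99.  99.  98.  98.  99.  97.  39.  39.
  39.  39.  40.  39.  38.  37.  37.  35.]
w3  [88. 88. 88. 88. 88. 87. 87. 88. 87. 87. 86. 86. 40. 39. 38. 38. 38. 36.
 36. 35. 34. 33.]
```

>>> play_rows:
  rows:
    - {"fingers":10,"delta_pos":[1,0.03,0],"dr":[0,0,0]}
    - {"fingers":10,"delta_pos":[1,0.03,0],"dr":[0,0,0]}
    - {"fingers":10,"delta_pos":[1,0.03,0],"dr":[0,0,0]}

```text
time_s: 21.6
tcp_pos: [0.6349, 0.0614, 0.0402]
eef_rot: [-3.141, 0.001, 0.033]
ft_force: [-7.7, -0.6, -0.1]
grip_width: 0.024
finger_force: 9.0
```

>>> play_rows:
  rows:
    - {"fingers":10,"delta_pos":[0.3,0,0],"dr":[0,0,0]}
    - {"fingers":10,"delta_pos":[0,0,0],"dr":[0,0,0]}
    - {"fingers":10,"delta_pos":[0,0,0],"dr":[0,0,0]}

```text
time_s: 21.98
tcp_pos: [0.6349, 0.0613, 0.0401]
eef_rot: [-3.141, 0.002, 0.033]
ft_force: [-6.9, -0.9, -0.7]
grip_width: 0.0239
finger_force: 9.0
```

>>> play_rows:
  rows:
    - {"fingers":10,"delta_pos":[0,0,0],"dr":[0,0,0]}
    - {"fingers":10,"delta_pos":[0.4,0,0],"dr":[0,0,0]}
    - {"fingers":10,"delta_pos":[0,0,0],"dr":[0,0,0]}
    - {"fingers":10,"delta_pos":[0,0,0],"dr":[0,0,0]}
  squeeze: 25

```text
time_s: 22.48
tcp_pos: [0.635, 0.0612, 0.04]
eef_rot: [-3.141, 0.003, 0.033]
ft_force: [-8.2, -0.8, 0.9]
grip_width: 0.024
finger_force: 25.0
```

>>> play_rows:
  rows:
    - {"fingers":10,"delta_pos":[-2,-0.07,0],"dr":[0,0,0]}
    - {"fingers":10,"delta_pos":[-4,-0.13,0],"dr":[0,0,0]}
    - {"fingers":10,"delta_pos":[-8,-0.26,0],"dr":[0,0,0]}
    - {"fingers":10,"delta_pos":[-14,-0.46,0],"dr":[0,0,0]}
    - {"fingers":10,"delta_pos":[-20,-0.66,0],"dr":[0,0,0]}
    - {"fingers":10,"delta_pos":[-25,-0.83,0],"dr":[0,0,0]}
    - {"fingers":10,"delta_pos":[-25,-0.83,0],"dr":[0,0,0]}
    - {"fingers":10,"delta_pos":[-25,-0.83,0],"dr":[0,0,0]}
    - {"fingers":10,"delta_pos":[-25,-0.83,0],"dr":[0,0,0]}
    - {"fingers":10,"delta_pos":[-25,-0.83,0],"dr":[0,0,0]}

```text
time_s: 23.72
tcp_pos: [0.4617, 0.0556, 0.0405]
eef_rot: [-3.141, -0.0, 0.033]
ft_force: [0.1, 0.6, -1.1]
grip_width: 0.0238
finger_force: 25.0
```

>>> play_rows:
  rows:
    - {"fingers":10,"delta_pos":[-20,-0.5,10],"dr":[0,0,0]}
    - {"fingers":10,"delta_pos":[0,0,20],"dr":[0,0,0]}
    - {"fingers":10,"delta_pos":[0,0,20],"dr":[0,0,0]}
    - {"fingers":10,"delta_pos":[0,0,0],"dr":[0,0,0]}

```text
time_s: 24.22
tcp_pos: [0.4432, 0.0556, 0.0913]
eef_rot: [-3.14, -0.002, 0.033]
ft_force: [0.2, -0.1, -1.7]
grip_width: 0.0237
finger_force: 25.0
```

```bash
python3 - <<'E'
from h import *
s=ctrl.get_state(); print(s["time_s"],s["tcp_pos"],s["eef_rot"],s["ft_force"])
a=eyes.snapshot("wrist"); b=eyes.snapshot("top"); e=eyes.snapshot("scene")
f=lambda i:cv2.resize(i,(400,300),interpolation=cv2.INTER_CUBIC)
cv2.imwrite("pics/w6.png",np.vstack([np.hstack([f(b[160:220,180:260]),f(e[150:210,200:280])]),cv2.resize(a[:192],(800,300))]))
E
```

```text
24.225 [0.44321787 0.05562708 0.09126012] [-3.13975101e+00 -1.79773463e-03  3.32967468e-02] [ 0.2176154  -0.14232616 -1.67630463]
```

View pics/w6.png

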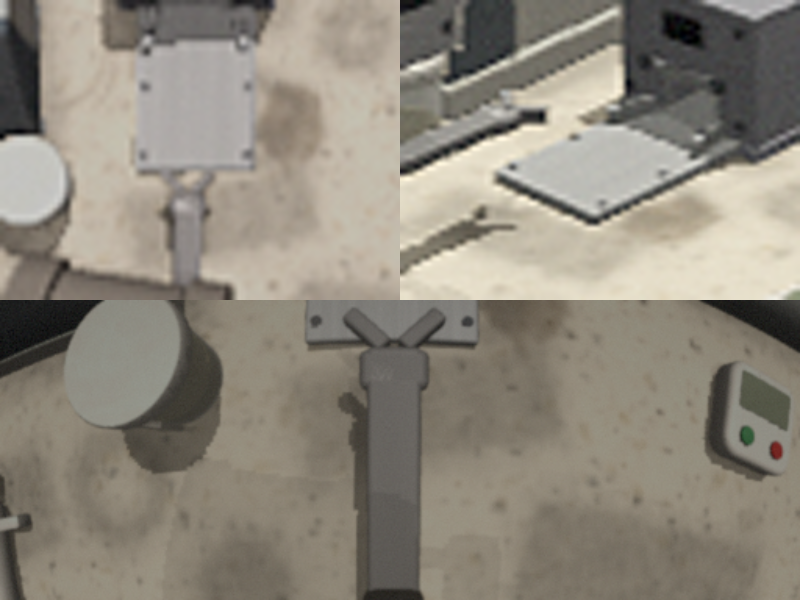

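The flap hangs shut (scene crop, about (680,110)) and the plate is empty. Next I'll lay the stick back where it was.

>>> play_rows:
  rows:
    - {"fingers":10,"delta_pos":[0,-20,0],"dr":[0,0,0]}
    - {"fingers":10,"delta_pos":[0,-45,0],"dr":[0,0,-0.03]}
    - {"fingers":10,"delta_pos":[0,-50,0],"dr":[0,0,-0.03]}
    - {"fingers":10,"delta_pos":[0,-50,0],"dr":[0,0,-0.04]}
    - {"fingers":10,"delta_pos":[0,-50,0],"dr":[0,0,-0.03]}
    - {"fingers":10,"delta_pos":[0,-50,0],"dr":[0,0,-0.03]}
    - {"fingers":10,"delta_pos":[0,-50,0],"dr":[0,0,-0.03]}
    - {"fingers":10,"delta_pos":[-4,-25,0],"dr":[0,0,0]}
    - {"fingers":10,"delta_pos":[0,0,0],"dr":[0,0,0]}

```text
time_s: 25.5
tcp_pos: [0.4379, -0.2868, 0.0896]
eef_rot: [3.141, 0.001, -0.161]
ft_force: [-0.7, 0.8, -1.5]
grip_width: 0.0239
finger_force: 25.0
```

>>> play_rows:
  rows:
    - {"fingers":10,"delta_pos":[0,0,-20],"dr":[0,0,0]}
    - {"fingers":10,"delta_pos":[0,0,-20],"dr":[0,0,0]}
    - {"fingers":10,"delta_pos":[0,0,-10],"dr":[0,0,0]}
    - {"fingers":10,"delta_pos":[0,0,-7],"dr":[0,0,0]}
    - {"fingers":10,"delta_pos":[0,0,0],"dr":[0,0,0]}

```text
time_s: 26.12
tcp_pos: [0.4391, -0.2848, 0.0331]
eef_rot: [-3.141, 0.001, -0.157]
ft_force: [-0.4, -0.1, -1.0]
grip_width: 0.0237
finger_force: 25.0
```

>>> play_rows:
  rows:
    - {"fingers":10,"delta_pos":[0,0,-2.5],"dr":[0,0,0]}
    - {"fingers":10,"delta_pos":[0,0,-2.5],"dr":[0,0,0]}
    - {"fingers":10,"delta_pos":[0,0,0],"dr":[0,0,0]}

```text
time_s: 26.5
tcp_pos: [0.4393, -0.2848, 0.0285]
eef_rot: [-3.141, -0.0, -0.157]
ft_force: [-0.6, -0.7, -2.0]
grip_width: 0.0234
finger_force: 25.0
```

>>> play_rows:
  rows:
    - {"fingers":30,"delta_pos":[0,0,0],"dr":[0,0,0]}
    - {"fingers":40,"delta_pos":[0,0,0],"dr":[0,0,0]}
    - {"fingers":60,"delta_pos":[0,0,0],"dr":[0,0,0]}
    - {"fingers":60,"delta_pos":[0,0,0],"dr":[0,0,0]}
    - {"fingers":60,"delta_pos":[0,0,10],"dr":[0,0,0]}
    - {"fingers":60,"delta_pos":[0,0,30],"dr":[0,0,0]}
    - {"fingers":60,"delta_pos":[0,0,40],"dr":[0,0,0]}
    - {"fingers":60,"delta_pos":[0,0,40],"dr":[0,0,0]}
    - {"fingers":60,"delta_pos":[0,0,0],"dr":[0,0,0]}

```text
time_s: 27.62
tcp_pos: [0.4405, -0.2855, 0.1513]
eef_rot: [3.142, -0.005, -0.157]
ft_force: [-0.3, 0.6, -0.4]
grip_width: 0.0597
finger_force: 0.0
```

```bash
python3 - <<'E'
from h import *
s=ctrl.get_state(); print(s["time_s"],s["tcp_pos"],s["grip_width"])
a=eyes.snapshot("wrist"); b=eyes.snapshot("top"); e=eyes.snapshot("scene")
f=lambda i:cv2.resize(i,(400,300),interpolation=cv2.INTER_CUBIC)
cv2.imwrite("pics/w7.png",np.vstack([np.hstack([f(a),f(b)]),np.hstack([f(e),f(e[150:210,200:280])])]))
E
```

```text
27.625 [ 0.44049517 -0.28552533  0.1513398 ] 0.05970462737106491
```

View pics/w7.png

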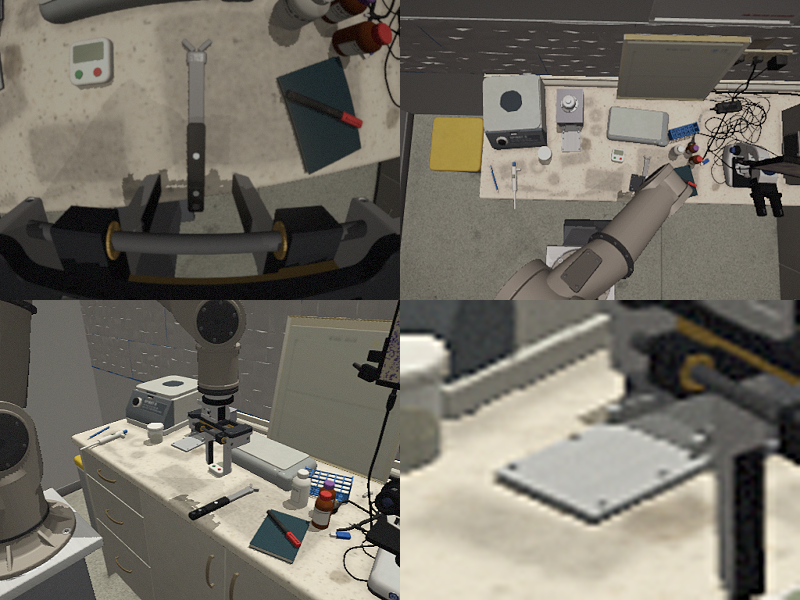

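The stick lies flat on the bench (wrist (197,120), scene (225,500)), and the other things are where they were.

```bash
python3 -c "
from plant import ticket; print(ticket.job_done())"
```

```text
the job is handed in; nothing more can be done
None
```

I handed the job in; no verdict came back. The stick pushed the carrier home until it came up solid (highest reading about 8 N), the flap looked shut behind it, the stick lies flat on the bench clear of the counter, and the other things are where they were.

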